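# Index the slotted hub five clicks and gauge the slot

### The job

The hub on the indexing head has its slots counted from the head's stop: turn the bar handle anticlockwise (seen from above) all the way back to its stop, then clockwise exactly five clicks, counting them by feel, and let it rest in that click. Then take the slot gauge with the narrower blade and slide it flat along the guide into the hub slot that now faces the guide, gently, until its shoulder is up against the ends of the guide rails. Leave the gauge there and everything else on the bench undisturbed.

Things in the scene. Friction and masses are not known exactly. Their poses are not given: they have to be found in the camera images.
- head: Fixed indexing head, 210 x 285 mm, 112 mm high: dark casting with a notched index wheel, a slotted hub above it and a bar handle on top. Origin on the spindle axis at bench level. Its -y axis runs along the guide, away from the spindle (at yaw 0 to the robot's right). At +y the spring detent's roller, which moves out and back 3 mm at each click, sits in the wheel's notches.
- dial (a joint): Handle, wheel and hub, rad, growing clockwise seen from above. Clicks (stable rests) lie every 15 degrees (0.2618), the first at 0. The stop is 5 degrees before 0: let go there, it springs to 0. Five clicks: 1.309. Starts one to three clicks from 0; far stop 1.92. About 0.3 N m to leave a click; let go between clicks, it snaps to the nearest.
- dial_grip (a point): Centre of the black bar handle, on the spindle axis, 98 mm above the bench. Bar 70 mm long, 16 mm wide, 28 mm high (z 84 to 112 mm), on a round neck and nut of 24 to 38 mm diameter. Own x axis along the bar; the pointed nose with a white line is its -x end, 44 mm from the axis; z up.
- hub_top (a point): Centre of the slotted steel hub's top face, on the spindle axis, 54 mm above the bench. Hub 108 mm diameter, z 34 to 54 mm, with 12 radial slots 16 mm wide and 17 mm deep, open at rim, top and underside. At odd clicks (so at the fifth) a slot lines up with the guide channel; at even clicks a solid land blocks it.
- guide_end (a point): Fixed point on the guide table (38 mm above the bench), mid-channel at the rails' outer ends, 105 mm from the spindle. Axes as the head's: +y leads inward along the channel. Two rails, 14 mm tall, reach from here 35 mm inward; the channel between is 15 mm wide, flared to 27 mm over its outer 9 mm. The table is 60 mm wide and runs on 63 mm outward.
- gauge: Narrow slot gauge, loose, 120 mm long, about 0.2 kg, lying flat on the bench: upright hand block, then a shoulder bar, then a flat blade 12 mm wide, all on one flat underside. Origin under the middle of the hand block; +y points along the blade.
- gauge_grip (a point): Centre of the narrow gauge's hand block, 22 mm above its underside. Block 46 mm long (own y), 16 mm wide (own x), 44 mm high. In front of it (+y) the shoulder bar, 40 mm wide and 14 mm high, front face 31 mm from this point; then the blade, 12 mm wide, 6 mm thick, 66 mm long with a slightly tapered end, 97 mm from this point.
- gauge_tip (a point): Middle of the end edge of the narrow gauge's blade, at its underside. Axes as the gauge's: +y along the blade outward, z up. With the gauge fully home it is 66 mm inward (+y) of guide_end, at the same height.
- gauge_wide_grip (a point): Centre of the hand block of the other, wide slot gauge: the same in all but its blade, 20 mm wide, which does not enter the channel. Not to be used. Either gauge may lie in either place.
- flange: Turned flange, 90 mm diameter, 26 mm high, bystander.
- wood_block: Hardwood block 36 x 100 x 30 mm, bystander.
- tape_roll: Roll of black tape, 100 mm diameter, 22 mm high, bystander.
- hammer: Bench hammer with wooden shaft, 294 mm long, bystander.

How it is judged (in metres and radians):
On the way, in this order (a step that is already met when the one before it is completed fails the run):
1. the handle is turned back to the stop (dial below 0.10 rad) (value of joint dial below 0.1 rad), for 0.2 s.
2. the handle stands at the fifth click (within a third of a click) (value of joint dial between 1.2226 and 1.3954 rad), for 0.4 s.
At the end, for the whole second after the job is handed in: The dial rests at the fifth click (1.309 rad, within 0.086); the narrow gauge lies flat on the guide table (3 to 4 mm, tilt 0.08 rad), within 5 mm and 0.12 rad of the channel's centre line, its blade in the slot and its shoulder within 3 mm of the rail ends, released and at rest (all of step 2 and y of gauge_tip in the frame of guide_end between 0.063 and 0.069 m and x of gauge_tip in the frame of guide_end between -0.005 and 0.005 m and z of gauge_tip in the frame of guide_end between -0.003 and 0.004 m and angle between the y axis of gauge_tip and the y axis of guide_end, either way round below 0.12 rad and angle between gauge_tip's own z axis and vertical below 0.08 rad and linear speed of gauge below 0.01 m/s); the robot touches nothing.
It fails at once if the wide gauge is moved more than 40 mm (distance of gauge_wide_grip from where it was at the start of the episode above 0.04 m).
It fails at once if a bystander is pushed more than 40 mm (distance of any of flange, wood_block, tape_roll, hammer from where it was at the start of the episode above 0.04 m).
It fails at once if the gauge is forced against the head with more than 50 N (contact force between gauge and head above 50 N).
It also fails if it takes over 54 s, if anything falls off the work surface, if the arm or the gripper's body presses on something with over 40 N, if the wrist force passes 120 N, or if a joint passes its speed limit or range.

### The arm

A 6-joint arm with a two-finger parallel gripper is mounted at the origin on a cart in front of the work surface, level with it; the furniture and walls round the work are solid. World frame = base frame: x ahead of the robot, y to its left, z up, the work surface at z = 0. Lengths are in mm, angles in degrees, forces in N, time in s.
With the tool pointing down it reaches from about 250 to 800 mm from the base axis. Payload 8.5 kg.
Tool frame: the origin (TCP) lies midway between the tips of the shut fingers; the grasp point (between the pads) lies 19 mm behind it; z points along the fingers, y is the line along which they close (so a half turn about z gives the same grasp; the last joint's range is limited). The gripper opens to 85 mm and grips with 20 to 120 N. Pads are 22 mm wide; open, the fingers measure 114 mm over their backs; the gripper's body (76 mm by 85 mm) begins 54 mm behind the grasp point. The pads swing forward as they close: fully open they stand 13 mm farther back than shut.
Start: joints at [-69.901, 13.648, -0.773, 75.585, 0, 90], TCP at [180.399, -492.986, 231.276] pointing down, gripper open.
Joint ranges: [-152.45, 152.45], [-59.26, 108.67], [-65.41, 83.53], [-104.44, 129.93], [-82.83, 76.93], [-180, 180]. Speed limits (degrees/s): [127.2, 127.2, 159.86, 180, 180, 180].

### API

Orientations are given as a 3x3 rotation matrix whose columns are the frame's x, y, z axes.
In Python, from station import arm, telemetry, optics gives the robot as it stands. Calls block until the motion is done:
- arm.reach(position, orientation): joint-space move of the TCP to a pose.
- arm.movel(position, frame=None, velocity=150, stop_force=None): straight line of the TCP; frame=None keeps the orientation; velocity is the mean speed in mm/s. With stop_force (N) it stops when the force on the tool has changed by that much, and returns True; else False.
- arm.move_joints(angles): joint-space move.
- arm.command_gripper(opening, strength=None): finger opening in mm; strength is the grip in N (None keeps the last); returns when the fingers have stopped.
- arm.pause(seconds).
- arm.inverse_kinematics(position, orientation): joint angles nearest the present ones, or None.
- telemetry.read_state(): the state.
- optics.read_camera(name): name is "scene" or "top" or "wrist"; returns the picture (400x640x3 uint8, red, green, blue); there is no depth.
- optics.camera_model(name): a dict with "fovy" (degrees; the focal length in pixels is half the picture's height over the tangent of half this angle, whatever the lens; pixels are square), "cx", "cy" (the principal point, pixels), "k1" (the pictures are not rectified: a ray, as slopes to the right and down, at radius r is drawn at 1 + k1 r^2 times it, then the intrinsics apply), "T" (4x4, takes a point from camera to world coordinates). Camera axes: x right, y down, z forward; pixel columns grow to the right and rows downward; lengths in mm; the calibration is good to about 2 mm. A picture is of the moment at which its call begins: read the wrist's pose just before it. camera_model takes no time and is no camera call; for the wrist camera it gives the pose at the moment of the call.
A pose or a line that the arm cannot do raises arm.MotionError and nothing moves.
- arm.job_done(): hands the job in; it is judged then, once.
The state is a dict: "time_s": time; "joints": joint angles; "dq": joint speeds; "joint_torque": joint torques, N m; "tcp_pos": TCP position; "ee_rot": TCP orientation; "ft_force": force on the tool from outside, world axes, zero at the start; "wrist_torque": the same for the moment, N m; "grip_width": finger opening in mm; "finger_force": force on a finger pad.
Only numpy, scipy, OpenCV 4.12 (cv2) and the standard library are available. Lean on these libraries where they do the work, as an engineer would, in place of code of your own. Each camera call takes 0.05 s, during which the arm holds its last target. There are 200 camera calls.

## Working session

There is one attempt and no reset: what is moved stays moved. The work goes in short steps, each a Python script; the robot and the scene stay as the last script left them, time stands still between calls to the robot, and variables do not carry over. Pictures are saved under pics/ and viewed, at most 12 in all, crops included, and the job is handed in when it is done.

```bash
mkdir -p pics; ls
python3 - <<'E'
from station import arm, telemetry, optics
import cv2
for n in ("scene","top"):
    im=optics.read_camera(n); cv2.imwrite(f"pics/{n}0.png",cv2.cvtColor(im,cv2.COLOR_RGB2BGR))
    m=optics.camera_model(n); print(n,m["fovy"],m["cx"],m["cy"],m["k1"]); print(m["T"])
m=optics.camera_model("wrist");print(m["T"],m["fovy"],m["k1"],m["cx"],m["cy"])
s=telemetry.read_state();print(s)
E
```

```text
pics
scene 46.51935328612423 316.9433424575006 196.13097773559596 0.04025867068052119
[[-4.58915563e-01 -4.61356539e-01  7.59306690e-01 -8.01455222e+02]
 [-8.88123886e-01  2.14013004e-01 -4.06736274e-01  6.79527136e+02]
 [ 2.51489340e-02 -8.61016015e-01 -5.07955661e-01  1.02281925e+03]
 [ 0.00000000e+00  0.00000000e+00  0.00000000e+00  1.00000000e+00]]
top 44.12948236770739 320.1650498174581 205.5877482021787 -0.055043287084986264
[[-7.40613804e-03 -9.98164792e-01  6.01015522e-02  4.83725796e+02]
 [-9.99809947e-01  6.30762628e-03 -1.84467783e-02 -3.56854374e+01]
 [ 1.80338265e-02 -6.02267491e-02 -9.98021803e-01  1.53946978e+03]
 [ 0.00000000e+00  0.00000000e+00  0.00000000e+00  1.00000000e+00]]
[[ 3.43804536e-01 -9.01725402e-01 -2.62087276e-01  2.46330546e+02]
 [-9.39039354e-01 -3.30700288e-01 -9.40340940e-02 -4.68612581e+02]
 [-1.87940665e-03  2.78439615e-01 -9.60451898e-01  3.73560153e+02]
 [ 0.00000000e+00  0.00000000e+00  0.00000000e+00  1.00000000e+00]] 65.30924475058107 -0.02996179685050729 318.0860820484144 204.34782146664165
{'time_s': 0.1, 'joints': array([-6.99005820e+01,  1.36778268e+01, -8.12257052e-01,  7.55852308e+01,
        1.79448272e-03,  9.00000830e+01]), 'dq': array([-0.011886  , -0.05445931,  0.08275979,  0.083088  , -0.04549722,
        0.09464062]), 'joint_torque': array([ 2.78854623e-04, -5.39722466e+01,  3.46996737e+01,  1.35462487e-02,
        1.95535705e-06, -2.57377309e-06]), 'tcp_pos': array([ 180.29390978, -492.66380891,  230.73812714]), 'ee_rot': array([[ 9.39098254e-01,  3.43648499e-01, -4.22311962e-04],
       [ 3.43648757e-01, -9.39097429e-01,  1.24519612e-03],
       [ 3.13177006e-05, -1.31448849e-03, -9.99999136e-01]]), 'ft_force': array([-0.12246044,  0.92096812, -0.11777335]), 'wrist_torque': array([ 0.05193504, -0.023373  , -0.02647902]), 'finger_force': 0.0, 'grip_width': 85.38952091727654}
```

View pics/top0.png

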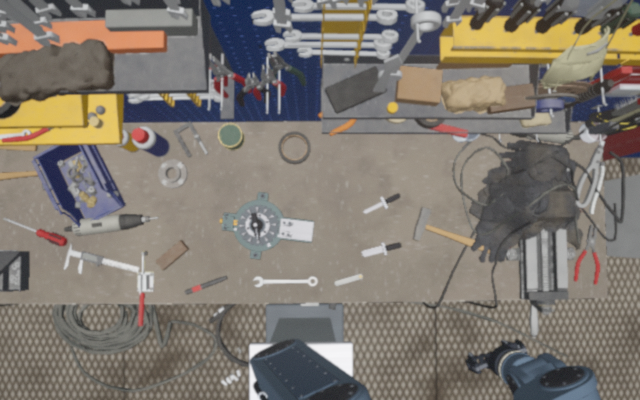

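View pics/scene0.png

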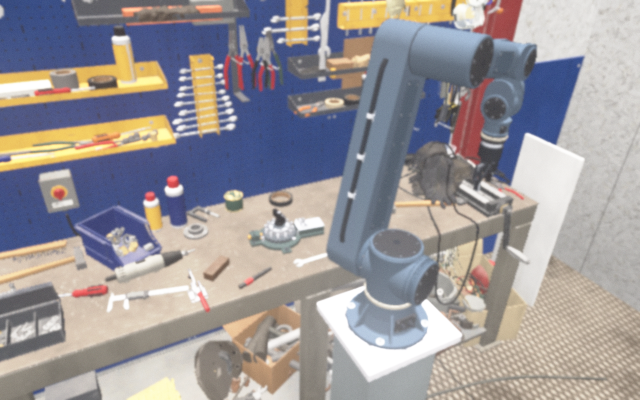

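Top view: head spindle at about (257,225) with the guide table to its right (about 298,230). The two gauges are at about (382,203) and (382,249), black blocks to the right and blades to the left. The hammer is at (440,230). The scene view is too far off to be useful. Next I'll zoom in on the top view.

```bash
cat > h.py <<'E'
from station import arm, telemetry, optics
import cv2, numpy as np
def ground(m,uv,z):
    "pixels -> world points on plane z"
    uv=np.atleast_2d(np.float64(uv)); f=200/np.tan(np.radians(m["fovy"]/2))
    d=(uv-[m["cx"],m["cy"]])/f; u=d.copy()
    for _ in range(20): u=d/(1+m["k1"]*(u**2).sum(1,keepdims=True))
    T=m["T"]; r=np.c_[u,np.ones(len(u))]@T[:3,:3].T
    return T[:3,3]+r*((z-T[2,3])/r[:,2:])
def down(yaw):
    "tool down; finger closing line (tool y) at world angle yaw deg"
    a=np.radians(yaw); y=np.array([np.cos(a),np.sin(a),0]); z=np.array([0,0,-1.])
    return np.c_[np.cross(y,z),y,z]
def save(im,name): cv2.imwrite("pics/"+name,cv2.cvtColor(im,cv2.COLOR_RGB2BGR))
E
python3 - <<'E'
from h import *
m=optics.camera_model("top")
im=cv2.imread("pics/top0.png")
cv2.imwrite("pics/top_crop.png",cv2.resize(im[180:270,210:450],None,fx=3.3,fy=3.3,interpolation=cv2.INTER_CUBIC))
for n,p,z in (("spindle",(257,225),98),("hubtop",(257,226),54),("tableend",(313,231),38),("blk1",(393,198),40),("blk2",(393,245),40),("tip1",(364,211),3),("tip2",(364,252),3),("hammer",(440,230),10)): print(n,ground(m,p,z)[0].round(0))
E
```

```text
spindle [515. 122.  98.]
hubtop [513. 127.  54.]
tableend [497. -41.  38.]
blk1 [ 596. -286.   40.]
blk2 [ 452. -284.   40.]
tip1 [ 558. -201.    3.]
tip2 [ 431. -199.    3.]
hammer [ 497. -437.   10.]
```

View pics/top_crop.png

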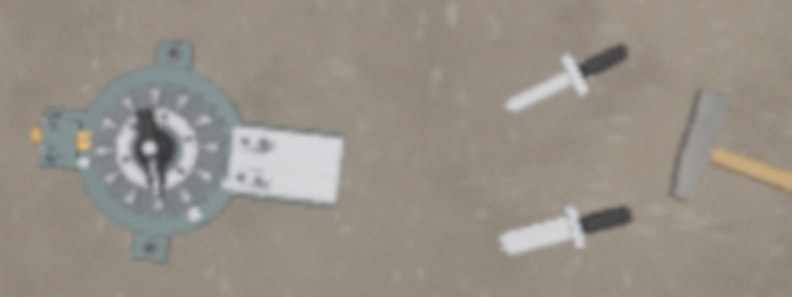

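The narrow blade is on the upper gauge, with its block at world (~596,-286). The nose (white line) points down in the image, toward the robot. I'll take a wrist look at the gauge on the way, then at the head.

Run:
```python
from h import *
import pickle
def look(p,yaw,n):
    arm.reach(p,down(yaw)); arm.pause(.2); m=optics.camera_model("wrist"); im=optics.read_camera("wrist"); save(im,n+".png"); pickle.dump(m,open(n+".pkl","wb"))
look([575,-255,200],-90,"gauge1"); look([510,110,240],-80,"head1")
s=telemetry.read_state();print(s["time_s"],s["joints"],s["tcp_pos"])
```

```text
7.0833 [ 1.21666337e+01  1.31711247e+01 -1.34726726e-01  7.66969633e+01
  1.50012004e-03 -1.77825786e+02] [510.0029335  109.9639091  239.98616817]
```

View pics/gauge1.png

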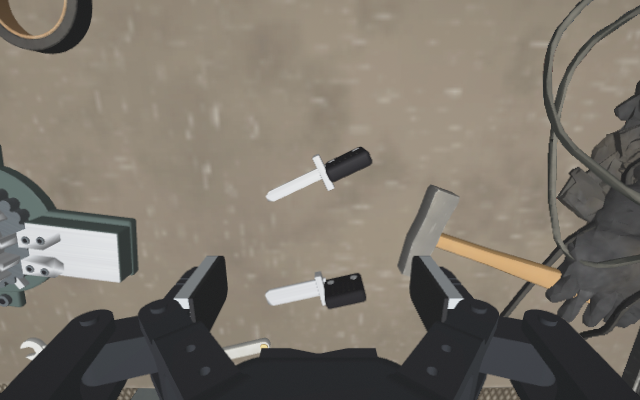

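View pics/head1.png

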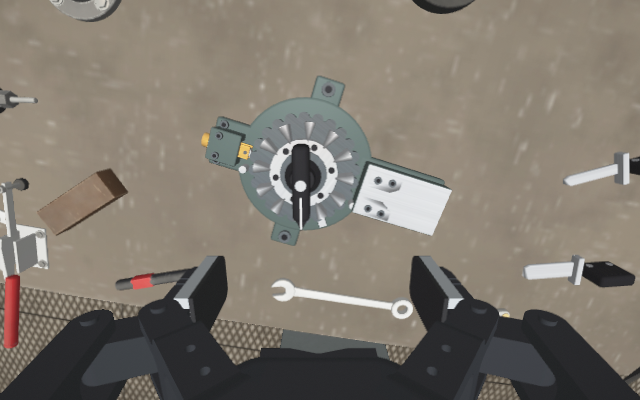

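Gauge view: the narrow gauge has its tip at about (268,198) and block at about (349,163); the wide one is below it. Head view: screw on the handle top at (300,186), nose tip at about (302,229), guide table outer corners at (452,188) and (434,236). Now I'll compute these in world coordinates.

Run:
```python
from h import *
import pickle
m=pickle.load(open("head1.pkl","rb")); im=cv2.imread("pics/head1.png"); g=cv2.cvtColor(im,cv2.COLOR_BGR2GRAY); s=im.max(2).astype(int)-im.min(2)
# screw dot
roi=(g[170:202,285:317]>170).astype(np.uint8); n,l,st,c=cv2.connectedComponentsWithStats(roi); i=l[16,15]; print("dot",c[i]+[285,170],st[i])
dot=ground(m,c[i]+[285,170],112)[0]
nose=ground(m,(302,229),112)[0]; back=ground(m,(300.5,144),112)[0]
print(dot,nose,back,"len",np.linalg.norm(nose-dot),np.linalg.norm(back-dot),"beta",np.degrees(np.arctan2(*(back-nose)[[1,0]])))
# table contour
w=((g>190)&(s<25)).astype(np.uint8); w[:,:350]=0; w[:150]=0; w[245:]=0; w[:,470:]=0
cs,_=cv2.findContours(w,0,2); k=max(cs,key=cv2.contourArea); q=cv2.boxPoints(cv2.minAreaRect(k)); print(cv2.contourArea(k))
ap=cv2.approxPolyDP(k,4,True)[:,0]; P=ground(m,ap,38); print(np.c_[ap,P.round(1)])
# gauge
m=pickle.load(open("gauge1.pkl","rb")); im=cv2.imread("pics/gauge1.png"); g=cv2.cvtColor(im,cv2.COLOR_BGR2GRAY)
sub=np.zeros_like(g); sub[140:210,255:385]=1
w=((g>185)&(sub>0)).astype(np.uint8); k=max(cv2.findContours(w,0,2)[0],key=cv2.contourArea)
P=ground(m,k[:,0],6); tip=P[np.argmax(P[:,1])]
b=((g<60)&(sub>0)).astype(np.uint8); kb=max(cv2.findContours(b,0,2)[0],key=cv2.contourArea)
print("tip",tip); print("block", cv2.minAreaRect(ground(m,kb[:,0],44)[:,:2].astype(np.float32)))
print("white", cv2.minAreaRect(P[:,:2].astype(np.float32)))
bl=k[:,0][k[:,0][:,0]<312]; Pb=ground(m,bl,6)[:,:2].astype(np.float32); print("blade",cv2.minAreaRect(Pb),cv2.fitLine(Pb,2,0,.01,.01).ravel())
```

```text
dot [300.         185.81443299] [10 11 11 11 97]
[515.94578172 127.48422405 112.        ] [475.88719165 119.21285383 112.        ] [552.23978826 132.86423015 112.        ] len 40.90362091238632 36.69058975204455 beta 10.137022347194765
3952.5
[[369.  165.  535.4  57.2  38. ]
 [353.  211.  479.8  63.8  38. ]
 [376.  218.  476.1  35.6  38. ]
 [371.  215.  478.7  42.2  38. ]
 [382.  209.  488.   31.2  38. ]
 [389.  218.  478.8  20.6  38. ]
 [378.  219.  475.3  33.   38. ]
 [432.  234.  468.1 -34.6  38. ]
 [451.  190.  523.9 -41.4  38. ]]
tip [ 555.68630484 -197.50737697    6.        ]
block ((598.8281860351562, -283.960205078125), (19.906036376953125, 43.90439987182617), 25.55348014831543)
white ((568.9002685546875, -231.3810577392578), (40.070526123046875, 72.57501220703125), 24.924875259399414)
blade ((566.9740600585938, -224.3730010986328), (12.446231842041016, 58.21472930908203), 25.528173446655273) [ 4.4898817e-01 -8.9353770e-01  5.6735803e+02 -2.2402290e+02]
```

Spindle is at (516,127.5), head yaw is about -6.8°, and the bar is at about 10°. Next I'll grip the handle, rotate joint 6 anticlockwise in small steps and watch the torque.

Run:
```python
from h import *
C=[516,127.5]; R=down(99)
arm.command_gripper(60,80)
arm.reach([*C,150],R); print(telemetry.read_state()["joints"].round(1))
print("hit",arm.movel([*C,88],velocity=80,stop_force=10))
arm.command_gripper(5,80); s=telemetry.read_state(); print(s["time_s"],s["grip_width"],s["ft_force"].round(1),s["tcp_pos"].round(1),s["finger_force"])
t0=s["wrist_torque"][2]; j=s["joints"].copy(); j0=j[5]
for k in range(24):
    j[5]-=2.5; arm.move_joints(j); s=telemetry.read_state(); t=s["wrist_torque"][2]-t0
    print(round(s["joints"][5]-j0,1),round(t,2),round(s["time_s"],1),s["ft_force"].round(0))
    if abs(t)>0.8: break
print(s["tcp_pos"],s["time_s"])
```

```text
[13.9 16.6 -8.9 64.5 -0.   4.9]
hit False
11.55 14.927270326968682 [-1.4 -1.   5.1] [516.3 127.3  88.6] 78.70639085769653
-2.5 0.9 11.8 [-1. -2.  1.]
[516.23061541 127.28856617  88.61287512] 11.8
```

Run:
```python
from h import *
s=telemetry.read_state(); j=s["joints"].copy(); j0=j[5]
print(s["wrist_torque"],s["ft_force"])
for k in range(5):
    j[5]-=1.5; arm.move_joints(j); s=telemetry.read_state(); a=s["wrist_torque"][2]; arm.pause(.1); s=telemetry.read_state();
    print(round(s["joints"][5]-j0,2),round(a,2),s["wrist_torque"].round(2),round(s["time_s"],1),s["ft_force"].round(1))
    if abs(s["wrist_torque"][2])>1.2: break
```

```text
[-0.1844604   0.12657694  0.69457132] [-1.15392658 -1.64074364  1.03096957]
-1.48 1.0 [-0.27  0.01  1.1 ] 12.2 [-0.4 -1.8  0.1]
-2.95 0.46 [-0.24  0.01  0.45] 12.5 [-0.4 -1.3  0.8]
-4.43 -0.38 [-0.12  0.03 -0.41] 12.8 [-0.1 -0.8 -0.7]
-5.98 0.0 [-0.2  -0.07 -0.04] 13.2 [ 0.7 -2.1 -0.4]
-7.47 0.13 [-0.31 -0.05  0.09] 13.6 [ 0.8 -2.6 -0.8]
```

Run:
```python
from h import *
arm.command_gripper(5,110); print(telemetry.read_state()["wrist_torque"][2])
s=telemetry.read_state(); j=s["joints"].copy(); j0=4.9
for k in range(26):
    j[5]-=2; arm.move_joints(j); s=telemetry.read_state()
    print(round(s["joints"][5]-j0,2),s["wrist_torque"][2].round(2),round(s["time_s"],1),s["ft_force"].round(1))
    if abs(s["wrist_torque"][2])>1.7: break
```

```text
-0.06933322918978417
-11.95 0.16 14.0 [ 0.4 -2.4  1.3]
-13.93 0.24 14.3 [ 1.1 -2.8  0.5]
-15.93 0.4 14.5 [ 0.4 -3.7  1.1]
-17.95 0.96 14.8 [ 0.4 -3.7  0.9]
-19.92 0.75 15.0 [ 0.2 -3.6  0.7]
-21.85 -0.48 15.3 [ 0.7 -3.1  0.3]
-23.92 -0.04 15.5 [ 0.7 -4.4  0.8]
-25.92 0.1 15.8 [-0.2 -4.6  1. ]
-27.83 -1.5 16.0 [ 0.4 -3.3  1.5]
-29.81 -2.78 16.3 [ 0.5 -2.6  1.7]
```

Run:
```python
from h import *
print(telemetry.read_state()["wrist_torque"],telemetry.read_state()["grip_width"])
im=optics.read_camera("wrist"); save(im,"stop.png")
a=cv2.imread("pics/head1.png")[90:250,220:460]; b=cv2.imread("pics/stop.png")[100:400,120:520]
a=cv2.resize(a,(800*240//400*3//3-80,267),interpolation=2); a=cv2.resize(a,(400,267),interpolation=2)
b=cv2.resize(b,(400,300),interpolation=2)
cv2.imwrite("pics/comp.png",np.hstack([np.pad(a,((0,33),(0,0),(0,0))),b]))
```

```text
[-0.75740388 -0.08454112 -2.78163044] 13.978461218767436
```

View pics/comp.png

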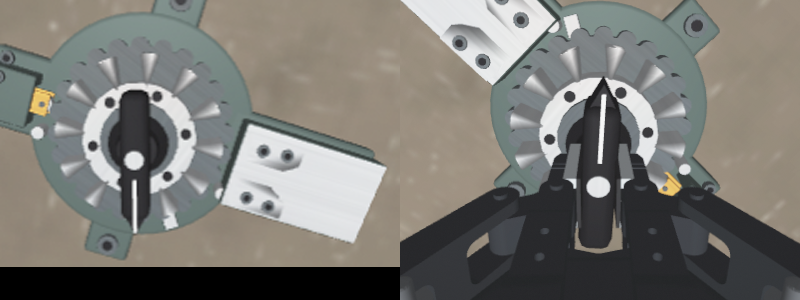

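Left (initial): nose straight down in the image. Right (now): the bar is held flat between the pads, with its white line from (598,187) to (603,95), tilted about 3° from the finger axis. I'll measure the bar's true yaw in both pictures from the white line and screw.

```bash
cat >> h.py <<'E'
def bar(im,m,box):
    "bar yaw from nose white line + screw head; box = x0,y0,x1,y1"
    x0,y0,x1,y1=box; r=im[y0:y1,x0:x1]; w=((r.min(2)>185)).astype(np.uint8)
    out=[]
    n,l,st,c=cv2.connectedComponentsWithStats(w)
    for i in range(1,n):
        if st[i,4]>15:
            pts=np.argwhere(l==i)[:,::-1]+[x0,y0]; P=ground(m,pts,112)[:,:2].astype(np.float32)
            v=cv2.fitLine(P,2,0,.01,.01).ravel(); out.append((st[i].tolist(),P.mean(0).round(1),np.degrees(np.arctan2(v[1],v[0])).round(1)))
    return out
E
python3 - <<'E'
from h import *
import pickle
a=cv2.imread("pics/head1.png"); print(*bar(a,pickle.load(open("head1.pkl","rb")),(293,176,309,232)),sep="\n")
m=optics.camera_model("wrist"); pickle.dump(m,open("stop.pkl","wb")); b=cv2.imread("pics/stop.png"); print(*bar(b,m,(300,185,342,305)),sep="\n")
s=telemetry.read_state(); R=s["ee_rot"]; print("tool y yaw",np.degrees(np.arctan2(R[1,1],R[0,1])), s["tcp_pos"])
E
```

```text
([2, 5, 11, 11, 91], array([516. , 127.3], dtype=float32), np.float32(37.9))
([7, 22, 2, 31, 62], array([490.9, 123. ], dtype=float32), np.float32(9.1))
([0, 0, 17, 16, 181], array([486.2,  97.3], dtype=float32), np.float32(-10.0))
([29, 0, 13, 12, 67], array([478.6, 105.2], dtype=float32), np.float32(4.0))
([18, 10, 8, 69, 306], array([495. , 112.2], dtype=float32), np.float32(35.7))
([37, 13, 5, 6, 19], array([481., 110.], dtype=float32), np.float32(80.1))
([7, 92, 23, 20, 364], array([516.6, 127.7], dtype=float32), np.float32(-50.0))
tool y yaw 128.78007976817682 [516.32019668 127.13043138  88.72906274]
```

The bar moved from 9.4° to 35.7°, and it lags the gripper by 3° against a hard resistance, so this is the stop. I'll release it so it springs to click 0, which gives a clean reference.

Run:
```python
from h import *
import pickle
arm.command_gripper(45); arm.pause(.4)
m=optics.camera_model("wrist"); im=optics.read_camera("wrist"); save(im,"zero.png"); pickle.dump(m,open("zero.pkl","wb"))
print(*bar(im,m,(295,180,345,305)),sep="\n")
s=telemetry.read_state(); print(s["time_s"],s["wrist_torque"],s["joints"].round(2))
b=im[100:400,120:520,::-1]; cv2.imwrite("pics/zero_c.png",cv2.resize(b,(800,600),interpolation=2))
```

```text
([0, 0, 26, 24, 368], array([486. ,  96.5], dtype=float32), np.float32(-9.6))
([31, 0, 19, 17, 141], array([477.5, 104.8], dtype=float32), np.float32(-38.7))
([23, 14, 9, 70, 308], array([494.8, 112.1], dtype=float32), np.float32(35.6))
([42, 18, 8, 8, 39], array([480.7, 110.8], dtype=float32), np.float32(-84.5))
([41, 90, 9, 15, 74], array([507.6, 132.5], dtype=float32), np.float32(51.8))
([12, 97, 23, 20, 364], array([516.6, 127.8], dtype=float32), np.float32(-9.9))
([0, 100, 5, 5, 18], array([520.5, 119.4], dtype=float32), np.float32(-81.5))
([45, 119, 5, 6, 20], array([516.1, 140.8], dtype=float32), np.float32(70.4))
17.1667 [ 0.02630927 -0.02831443 -0.01037103] [ 1.387e+01  1.929e+01 -1.476e+01  5.590e+01 -4.000e-02 -2.508e+01]
```

View pics/zero_c.png

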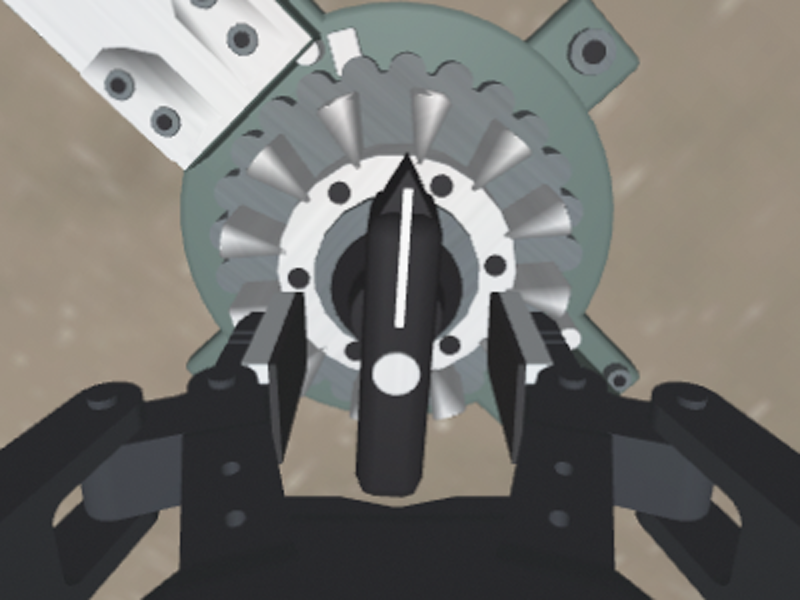

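After release the bar stays at 35.6° with no spring-back visible yet. The bright wedges between the slots are the lands, e.g. at (278,168) near the guide direction. I'll measure the slot phase against the guide in the initial picture, the current one and a fresh one.

```bash
cat >> h.py <<'E'
def proj(m,P):
    T=m["T"]; c=(np.asarray(P)-T[:3,3])@T[:3,:3]; u=c[:,:2]/c[:,2:]; f=200/np.tan(np.radians(m["fovy"]/2))
    return u*(1+m["k1"]*(u**2).sum(1,keepdims=True))*f+[m["cx"],m["cy"]]
def lands(im,m,C,lo,hi):
    "angle (world deg, mod 30) of hub lands, from brightness round radius 44..50 on z=54"
    a=np.arange(lo,hi,.5); acc=0
    for r in (43,45,47,49):
        P=np.c_[C[0]+r*np.cos(np.radians(a)),C[1]+r*np.sin(np.radians(a)),np.full(len(a),54.)]
        q=proj(m,P).astype(np.float32); acc=acc+cv2.remap(cv2.cvtColor(im,cv2.COLOR_RGB2GRAY),q[None,:,0],q[None,:,1],1)[0].astype(float)
    v=np.sum((acc-acc.mean())*np.exp(1j*np.radians(a*12)))
    return np.degrees(np.angle(v))/12%30, abs(v)/np.sum(abs(acc-acc.mean())), a, acc/4
E
python3 - <<'E'
from h import *
import pickle
C=(516.2,127.5)
m=optics.camera_model("wrist"); im=optics.read_camera("wrist")
pickle.dump(m,open("zero2.pkl","wb")); save(im,"zero2.png"); print(*[x for x in bar(im,m,(295,180,345,305)) if x[0][4]>300],sep="\n")
for n,lo in (("head1",0),("zero",150),("zero2",150)):
    p=cv2.imread(f"pics/{n}.png")[:,:,::-1].copy(); q=lands(p,pickle.load(open(n+".pkl","rb")),C,lo,lo+(360 if lo==0 else 180)); print(n,q[0],q[1], "guide rel", (-96.8-q[0])%30)
    if n!="zero": print(q[3][::8].round(0))
E
```

```text
([0, 0, 26, 24, 371], array([486. ,  96.4], dtype=float32), np.float32(-9.8))
([23, 14, 9, 70, 307], array([494.9, 112.2], dtype=float32), np.float32(35.6))
([12, 97, 23, 20, 363], array([516.6, 127.8], dtype=float32), np.float32(63.8))
head1 2.0961589888762453 0.5158140095161579 guide rel 21.103841011123762
[169. 153. 123. 127. 129. 128. 125. 124. 178. 126. 132. 130. 129. 128.
 113. 174. 152. 126. 130. 126. 126. 120. 136. 178. 124. 126. 126. 125.
 124. 124. 176. 149. 122. 124. 124. 124. 122. 138. 175. 124. 122. 122.
 122. 119.  45.  50. 152.  86.  51.  46. 114. 122. 129. 177. 129. 115.
 123. 120. 122. 123. 167. 160. 122. 122. 124. 126. 124. 128. 184. 139.
 124. 126. 127. 126. 126. 170. 163. 123. 127. 126. 127. 127. 129. 183.
 132. 126. 127. 128. 128. 126.]
zero 27.888871232408484 0.4824610028337543 guide rel 25.311128767591526
zero2 27.889764960875148 0.48146087433912316 guide rel 25.310235039124848
[156. 116. 116. 128. 130. 130. 140. 186. 127. 112. 130. 130. 129. 128.
 183. 156. 126. 130. 128. 130. 129. 131. 188. 132. 130. 132. 130. 114.
 114. 184. 161. 129. 132. 132. 116. 117. 136. 186. 134. 130. 130. 119.
 117. 118. 132.]
```

The lands show the dial at -4.7° (the stop) now, so friction is holding it there. They put it at about 21° initially. Click 5 therefore means bar yaw of about -44°. I'll realign, regrip and turn about 80° clockwise, logging torque.

Run:
```python
from h import *
import pickle
j=telemetry.read_state()["joints"].copy(); j[5]+=3.1; arm.move_joints(j)
arm.command_gripper(5,110); j0=j[5]
tot=79.8
for a in np.r_[np.arange(3.8,tot,3.8),tot]:
    j[5]=j0+a; arm.move_joints(j); s=telemetry.read_state(); print(round(30.75-35.6+a,1),s["wrist_torque"][2].round(2),end=" | ")
arm.pause(.2); s=telemetry.read_state(); print(s["time_s"],s["wrist_torque"].round(2),s["ft_force"].round(1),s["grip_width"])
arm.command_gripper(45); arm.pause(.3)
C=(516.2,127.5); m=optics.camera_model("wrist"); im=optics.read_camera("wrist"); pickle.dump(m,open("five.pkl","wb")); save(im,"five.png")
print(*[x for x in bar(im,m,(295,180,345,305)) if x[0][4]>100],sep="\n")
R=s["ee_rot"]; t=np.degrees(np.arctan2(R[1,0],R[0,0])); q=lands(im,m,C,t+90,t+270); print("tool x",t,"lands",q[:2],"want 8.2"); print(telemetry.read_state()["time_s"])
```

```text
-1.1 -0.98 | 2.7 0.15 | 6.5 -0.1 | 10.3 -0.46 | 14.2 -0.8 | 18.0 0.19 | 21.7 -0.15 | 25.5 -0.41 | 29.3 -0.63 | 33.1 0.3 | 36.9 -0.17 | 40.7 -0.4 | 44.5 -0.6 | 48.3 0.14 | 52.1 -0.25 | 56.0 -0.55 | 59.7 -0.49 | 63.5 0.11 | 67.4 -0.21 | 71.2 -0.49 | 74.9 -0.47 | 23.3 [ 0.28  0.35 -0.47] [-1.5  1.1  5. ] 13.917590175867169
([0, 0, 22, 24, 331], array([481.1, 152.5], dtype=float32), np.float32(-83.0))
([29, 0, 21, 24, 218], array([489.6, 161.7], dtype=float32), np.float32(-13.3))
([23, 14, 5, 69, 311], array([497.2, 146.1], dtype=float32), np.float32(-44.6))
([13, 96, 23, 21, 373], array([516.6, 127. ], dtype=float32), np.float32(-76.4))
tool x 136.08940391716794 lands (np.float64(13.119134231824447), np.float64(0.252229298238155)) want 8.2
24.05
```

Run:
```python
from h import *
import pickle
m=pickle.load(open("five.pkl","rb")); im=cv2.imread("pics/five.png")
h=np.radians(-6.8); e=np.array([-np.sin(h),np.cos(h)]) ; C=np.array([516.2,127.5])
q=proj(m,[[*(C-e*r),z] for r,z in ((40,54),(54,54),(70,38),(105,38),(168,38))]); print(q)
L=lands(im[:,:,::-1].copy(),m,C,-180,180); print(list(zip(L[2][::6].astype(int),L[3][::6].astype(int))))
b=im[100:400,120:520].copy()
cv2.imwrite("pics/five_c.png",cv2.resize(b,(800,600),interpolation=2))
```

```text
[[268.33278981 270.48954256]
 [251.55484615 282.30719977]
 [238.84836948 282.66468313]
 [202.50728057 308.48067331]
 [142.81594672 350.81969014]]
[(np.int64(-180), np.int64(127)), (np.int64(-177), np.int64(133)), (np.int64(-174), np.int64(196)), (np.int64(-171), np.int64(173)), (np.int64(-168), np.int64(130)), (np.int64(-165), np.int64(134)), (np.int64(-162), np.int64(135)), (np.int64(-159), np.int64(135)), (np.int64(-156), np.int64(127)), (np.int64(-153), np.int64(124)), (np.int64(-150), np.int64(125)), (np.int64(-147), np.int64(131)), (np.int64(-144), np.int64(192)), (np.int64(-141), np.int64(174)), (np.int64(-138), np.int64(132)), (np.int64(-135), np.int64(134)), (np.int64(-132), np.int64(135)), (np.int64(-129), np.int64(134)), (np.int64(-126), np.int64(125)), (np.int64(-123), np.int64(123)), (np.int64(-120), np.int64(123)), (np.int64(-117), np.int64(110)), (np.int64(-114), np.int64(76)), (np.int64(-111), np.int64(103)), (np.int64(-108), np.int64(125)), (np.int64(-105), np.int64(121)), (np.int64(-102), np.int64(89)), (np.int64(-99), np.int64(48)), (np.int64(-96), np.int64(40)), (n
[... 2147 characters left out ...]
.int64(114), np.int64(135)), (np.int64(117), np.int64(135)), (np.int64(120), np.int64(134)), (np.int64(123), np.int64(138)), (np.int64(126), np.int64(201)), (np.int64(129), np.int64(174)), (np.int64(132), np.int64(130)), (np.int64(135), np.int64(135)), (np.int64(138), np.int64(135)), (np.int64(141), np.int64(134)), (np.int64(144), np.int64(135)), (np.int64(147), np.int64(135)), (np.int64(150), np.int64(134)), (np.int64(153), np.int64(132)), (np.int64(156), np.int64(200)), (np.int64(159), np.int64(175)), (np.int64(162), np.int64(130)), (np.int64(165), np.int64(134)), (np.int64(168), np.int64(137)), (np.int64(171), np.int64(137)), (np.int64(174), np.int64(133)), (np.int64(177), np.int64(129))]
```

View pics/five_c.png

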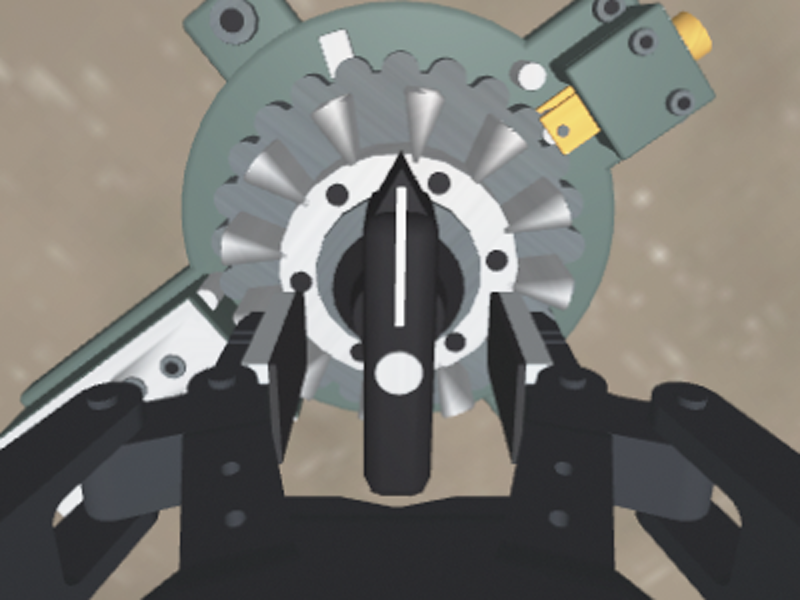

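The hub's lands sit at 7.5° mod 30, so a slot is at -97.5° against the guide's -96.8°: dial at about 75.5°, i.e. click 5. Now I'll pick up the narrow gauge (yaw about 26°, grip at (598.5,-284.3)) and carry it to the guide entry for a check.

Run:
```python
from h import *
import pickle
p=telemetry.read_state()["tcp_pos"]
arm.movel([p[0],p[1],175],velocity=200)
G=[598.5,-284.3]; R=down(26)
arm.command_gripper(60,60)
arm.reach([*G,90],R); print("hit",arm.movel([*G,8],velocity=120,stop_force=8))
z=telemetry.read_state()["tcp_pos"]; arm.command_gripper(5,60); s=telemetry.read_state(); print(z,s["tcp_pos"],s["grip_width"],s["ft_force"].round(1),s["time_s"])
arm.movel([*G,90],velocity=150)
h=np.radians(-6.8); e=np.array([-np.sin(h),np.cos(h)]); C=np.array([516.4,127.4])
arm.reach([*(C-e*222),75],down(-6.8)); arm.pause(.2)
m=optics.camera_model("wrist"); im=optics.read_camera("wrist"); pickle.dump(m,open("pre.pkl","wb")); save(im,"pre.png")
s=telemetry.read_state(); print(s["tcp_pos"],s["grip_width"],s["ft_force"].round(1),s["time_s"],s["joints"].round(1))
```

```text
hit False
[ 599.0461659  -284.32993571    8.71411571] [ 598.7367038  -284.63613785    8.77269011] 15.128136376540196 [-1.9 -1.4  5.8] 27.8083
[490.74427413 -93.82328554  74.84260091] 15.423956987877506 [-0.5  0.2 -1.4] 29.6417 [-10.8  17.3 -20.2  52.5  -0.   86. ]
```

View pics/pre.png

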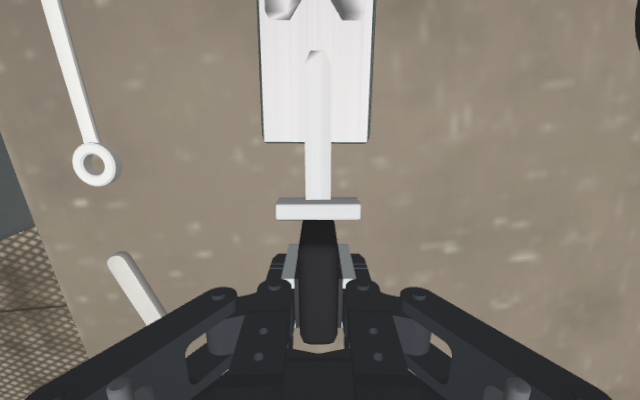

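The gauge is held square. The blade tip is at about (317,52), the table edges run (258,0)-(265,142) and (375,0)-(369,142), and the flared rail ends are at the top. Next: lateral offset and angle between blade and channel.

Run:
```python
from h import *
import pickle
m=pickle.load(open("pre.pkl","rb")); im=cv2.imread("pics/pre.png"); g=cv2.cvtColor(im,cv2.COLOR_BGR2GRAY).astype(float)
h=np.radians(-6.8); e=np.array([-np.sin(h),np.cos(h)]); n=np.array([np.cos(h),np.sin(h)]); C=np.array([516.4,127.4])
def ln(P): # lateral (n) and along (e) relative to spindle
    d=P[:,:2]-C; return np.c_[d@n,d@e]
# table edges (bright->dark) per row, and blade edges below the table's end
L=[];Rr=[]
for v in range(30,136,5):
    w=np.flatnonzero(g[v]*(np.arange(640)>240)*(np.arange(640)<395)>185); L.append((w[0]-.5,v)); Rr.append((w[-1]+.5,v))
A,B=ln(ground(m,L,38)),ln(ground(m,Rr,38)); mid=(A+B)/2
print("table mid lateral fit",np.polyfit(mid[:,1],mid[:,0],1),"at",mid[:,1].min(),mid[:,1].max(),"width",(B-A)[:,0].mean())
print("edge slopes",np.polyfit(A[:,1],A[:,0],1)[0],np.polyfit(B[:,1],B[:,0],1)[0])
E_=[]
for v in range(150,194,4):
    w=np.flatnonzero(g[v,290:345]>185)+290; E_.append(((w[0]+w[-1])/2,v))
K=ln(ground(m,E_,72)); print("blade lateral fit",np.polyfit(K[:,1],K[:,0],1),K[[0,-1]].round(1))
print("tip", ln(ground(m,(317,52),72)), "tcp", ln(telemetry.read_state()["tcp_pos"][None]))
```

```text
table mid lateral fit [ 0.00550714 -0.2950032 ] at -163.413195142064 -109.66776505942624 width 58.0114961461205
edge slopes 0.006065593813271044 0.004948620831368308
blade lateral fit [0.00093622 0.31675386] [[ 2.000e-01 -1.681e+02]
 [ 1.000e-01 -1.871e+02]]
tip [[-1.68279887e-02 -1.26356067e+02]] tcp [[   0.71846402 -222.70483188]]
```

```bash
cat >> h.py <<'E'
_h=np.radians(-7.1); e=np.array([-np.sin(_h),np.cos(_h)]); n=np.array([np.cos(_h),np.sin(_h)]); P0=np.array([516.4,127.4])+n*(-0.295-0.2)
def at(a,z): return [*(P0+e*a),z]
def rep(t):
    s=telemetry.read_state(); d=s["tcp_pos"][:2]-P0; print(t,"along %.1f lat %.1f z %.1f"%(d@e,d@n,s["tcp_pos"][2]),s["ft_force"].round(1),s["grip_width"].round(1),s["time_s"])
    return s
E
python3 - <<'E'
from h import *
R=down(-7.1)
arm.movel(at(-222,75),R,velocity=60); arm.movel(at(-222,51),velocity=80); rep("above")
hit=arm.movel(at(-222,43),velocity=12,stop_force=4); s=rep(("down",hit))
z=s["tcp_pos"][2]; arm.movel(at(-222,z+.4),velocity=10); rep("raised")
hit=arm.movel(at(-143,z+.4),velocity=45,stop_force=10); rep(("slide",hit))
if not hit:
    hit=arm.movel(at(-131,z+.4),velocity=10,stop_force=6); rep(("home",hit))
E
```

```text
Traceback (most recent call last):
  File "h.py", line 39, in rep
    s=telemetry.read_state(); d=s["tcp_pos"][:2]-P0; print(t,"along %.1f lat %.1f z %.1f"%(d@e,d@n,s["tcp_pos"][2]),s["ft_force"].round(1),s["grip_width"].round(1),s["time_s"])
                                                                                                                                           ^^^^^^^^^^^^^^^^^^^^^
AttributeError: 'float' object has no attribute 'round'
```

```bash
sed -i 's/s\["grip_width"\].round(1)/round(float(s["grip_width"]),1)/' h.py
python3 - <<'E'
from h import *
rep("above")
hit=arm.movel(at(-222,43),velocity=12,stop_force=4); s=rep(("down",hit))
z=s["tcp_pos"][2]; arm.movel(at(-222,z+.4),velocity=10); rep("raised")
hit=arm.movel(at(-143,z+.4),velocity=45,stop_force=10); rep(("slide",hit))
if not hit:
    hit=arm.movel(at(-131,z+.4),velocity=10,stop_force=6); rep(("home",hit))
E
```

```text
above along -222.0 lat -0.2 z 50.8 [-0.  -0.4 -3.5] 15.3 30.3417
('down', True) along -222.2 lat 0.3 z 46.3 [-0.8 -0.5  6.6] 15.4 30.8167
raised along -222.0 lat -0.1 z 46.6 [-0.1 -1.2 -1.6] 15.3 31.0917
('slide', False) along -143.0 lat -0.0 z 46.7 [ 0.6  0.8 -2. ] 15.2 33.0
('home', True) along -136.3 lat -0.1 z 46.7 [-0.6  0.2  5.7] 15.3 33.75
```

Run:
```python
from h import *
rep("now")
hit=arm.movel(at(-131,46.7),velocity=10,stop_force=8); rep(("home",hit)); arm.pause(.2); rep("settled")
im=optics.read_camera("wrist"); save(im,"home.png"); cv2.imwrite("pics/home_c.png",cv2.resize(im[0:300,160:480,::-1],(640,600)))
```

```text
now along -136.3 lat -0.1 z 46.7 [-0.6  0.2  5.7] 15.3 33.75
('home', True) along -136.3 lat -0.1 z 46.7 [-0.3 -1.5  4.6] 15.6 34.0333
settled along -136.3 lat -0.1 z 46.7 [ 0.1 -0.3  4.9] 15.4 34.2333
```

View pics/home_c.png

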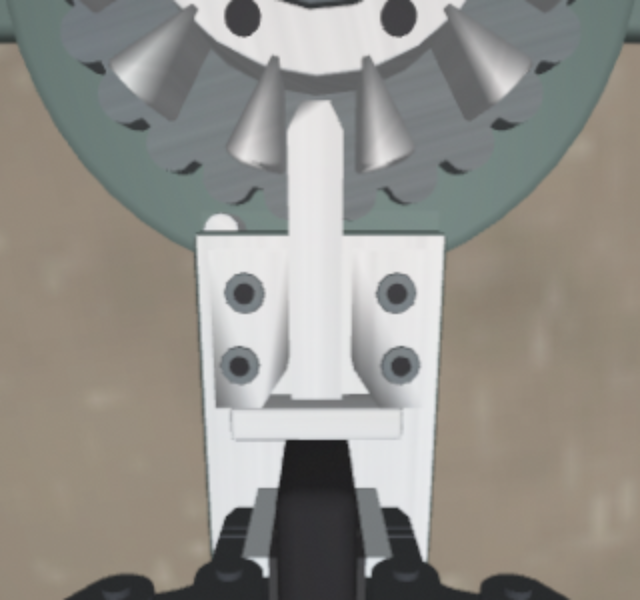

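The blade sits in the hub slot and the shoulder is up against the rail ends (shoulder front about row 407, rail ends about row 405). I'll release, back off and check.

Run:
```python
from h import *
arm.command_gripper(50); rep("open"); p=telemetry.read_state()["tcp_pos"]
arm.movel([*p[:2],150],velocity=120); arm.pause(.3); rep("up")
m=optics.camera_model("wrist"); im=optics.read_camera("wrist"); save(im,"end.png")
L=lands(im,m,(516.4,127.4),0,360); print("lands",L[:2])
cv2.imwrite("pics/end_c.png",cv2.resize(im[0:300,120:520,::-1],(800,600)))
```

```text
open along -136.4 lat -0.7 z 46.2 [-0.5 -0.1 -0.8] 49.8 34.7083
up along -136.4 lat -0.9 z 149.6 [0.1 0.  0. ] 50.1 36.025
lands (np.float64(19.599829696381846), np.float64(0.010322849166400727))
```

View pics/end_c.png

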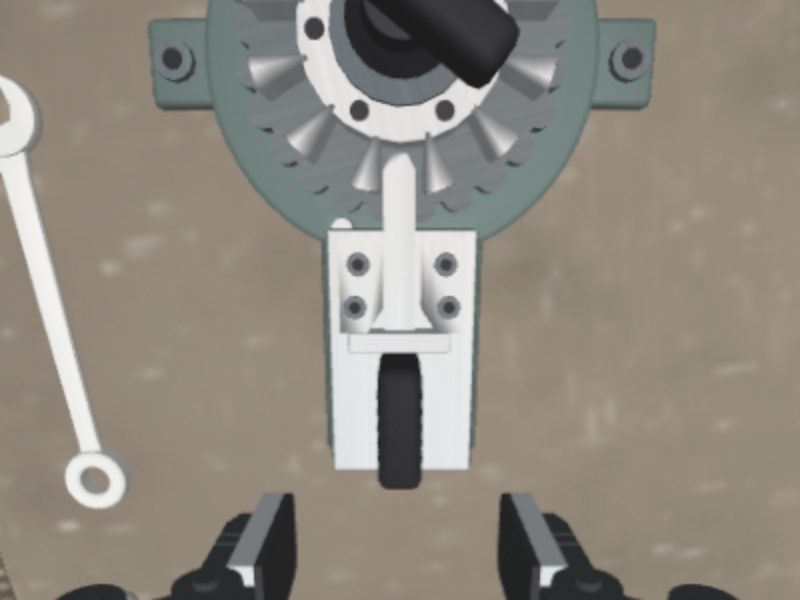

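The gauge lies flat and centred with its blade in the slot (tip at about (400,155)) and its shoulder at the rail ends (about row 333). The hand is clear, so I'm handing in.

```bash
python3 -c "
from h import *
print(arm.job_done())"
```

```text
the job is handed in; nothing more can be done
None
```

I turned the dial back to its stop and then clockwise to the fifth click (about 75.5° by camera, 75° wanted), slid the narrow gauge in until its shoulder met the rail ends, and handed the job in at about 36 s; the handle did not spring back from the stop when released, and no verdict was shown.

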